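# Find the fullest tin of wheel weights by heft

## Robot

A 6-joint arm with a two-finger parallel gripper is mounted at the origin on the work surface. World frame = base frame: x ahead of the robot, y to its left, z up, the work surface at z = 0. Lengths are in mm, angles in degrees, forces in N, time in s.
With the tool pointing down it reaches from about 350 to 850 mm from the base axis. Payload 8.1 kg.
Tool frame: the origin (TCP) lies at the very end of the fingers, on their centre line; the grasp point (between the pads) lies 19 mm behind it; z points along the fingers, y is the line along which they close (so a half turn about z gives the same grasp; the last joint's range is limited). The gripper opens to 85 mm and grips with 20 to 120 N. Pads are 22 mm wide; open, the fingers measure 114 mm over their backs; the gripper's body (76 mm by 85 mm) begins 54 mm behind the grasp point. The pads swing forward as they close: fully open they stand 13 mm farther back than shut.
Start: joints at [-68.892, 7.471, 85.268, -0, 87.261, -4.893], TCP at [263.05, -539.268, 231.292] pointing down, gripper open.
Joint ranges: [-169.43, 169.43], [-51.17, 129.36], [1.28, 143.12], [-76.62, 256.62], [0, 156.53], [-152.29, 152.29]. Speed limits (degrees/s): [136.94, 136.94, 159.86, 180, 180, 180].

## Interface

Orientations are given as [roll, pitch, yaw] about the fixed x, y, z axes, in that order (R = Rz(yaw) Ry(pitch) Rx(roll)).
In Python, from bench import sense, eyes, job, models gives the robot as it stands. The module is installed in compiled form; this text tells all that it offers.
- The arm moves only by the tool apply_moves, never from a script. Its argument "rows" is a list of rows, each a list of 6 numbers: the shift along the tool's x, y, z in mm, then the turn, a rotation vector about the tool's x, y, z in rad. In form: [[dx, dy, dz, rx, ry, rz], ...]. A call has exactly 5 rows; each row shifts and turns the commanded pose from where the row before left it, along the tool's axes as they then stand; what a row does not reach is not made up. A row lasts 1/8 s, in which the tool goes at most 62.5 mm and 10.7 degrees, less where a joint would pass 70% of its speed; a pose out of reach is approached as far as the arm can. A call is refused whole if a number of a shift passes 62.5 or a number of a turn 0.188, either way. A call with a gripper value outside its range is refused whole. "fingers" is the finger opening in mm, from 0 to 85.4, set as the call begins (left out, the last holds). The fingers move at their own pace and stop on an object; "grip_force" is the grip in N (left out, the last holds). Time passes only in rows, so rows that do not move let the fingers close, or fill a call up. It gives the time, the measured TCP pose, the force, the opening and the grip force at its end, in the units of the state.
- sense(): the state, without advancing time (a new reading comes with each control period).
- eyes.snapshot(name): name is "scene" or "top" or "wrist"; returns (picture, depth): 384x512x3 uint8, red, green, blue; 384x512 float32, mm along the optical axis (not along the pixel's ray), 0 where there is no reading.
- eyes.get_calibration(name): a dict with "intrinsics" (3x3 intrinsics, pixels), "R" (3x3) and "t" (3): a world point X has camera coordinates R X + t; the wrist camera has in their place "mount" (4x4, takes a point from camera to tool coordinates, whose origin is the TCP and whose axes are the flange's). Camera axes: x right, y down, z forward; pixel columns grow to the right and rows downward; lengths in mm; the calibration is good to about 2 mm. A picture is of the moment at which its call begins: read the wrist's pose just before it. get_calibration takes no time and is no camera call.
- job.hand_in(): hands the job in; it is judged then, once.
Trained networks look in the newest picture that a camera, given by its name, has taken for a name from the list of things; names that differ only in an ending like _2 or _b are one class to them, and where a whole thing is asked for, a point or a joint stands for the part that bears it (a point fixed in the world has none). Each returns a list of dicts, best first, with "confidence" (0 to 1); they miss things now and then, are a little off and sometimes report something else, mostly with a low value. They report only what shows in the picture. A call takes as long as a camera call. They do not tell look-alikes from the thing itself.
- models.boxes_of(name, camera): "xyz" ([x, y, z] in mm, in world coordinates, good to about 4 mm: the middle of the surface that is visible of it).
- models.cut_out(name, camera): "pixels" (384x512 bool, what is visible of it).
- models.place_of(name, camera): "xyz" ([x, y, z] in mm, in world coordinates, good to about 4 mm: a listed point, or the origin of a listed thing).
The state is a dict: "time": time; "joint_pos": joint angles; "qd": joint speeds; "joint_efforts": joint torques, N m; "tool_pos": TCP position; "tcp_rot": TCP orientation; "ft_force": force on the tool from outside, world axes, zero at the start; "wrist_torque": the same for the moment, N m; "finger_gap": finger opening in mm; "grip_force": force on a finger pad.
Only numpy, scipy, OpenCV 4.12 (cv2) and the standard library are available. Lean on these libraries where they do the work, as an engineer would, in place of code of your own. Each camera call takes 0.05 s, during which the arm holds its last target. There are 200 camera calls.

## Task

The three identical closed tins on the bench mat hold part-used coils of wheel-balancing weights. Heft them one after another along the row, from the robot's left to its right: lift each clear of the mat by a few centimetres, feel its weight for a moment, and set it gently back upright where it stood before taking the next. Then hold the heaviest one up, upright and still, about 15 cm clear above the mat, with the other two standing in their places, and finish while still holding it in the gripper; leave everything else on the bench where it is.

Things in the scene. Friction and masses are not known exactly. Their poses are not given: they have to be found in the camera images.
- tin_left_center (a point): centre (half-way up) of the left tin of the row, the one with the largest y (nearest the vise): closed round tin 64 mm in diameter, 80 mm tall, blue with yellow band, bright lid (fixed on), upright on the mat, z up. Weight 0.19 to 0.75 kg; the heaviest is at least 0.19 kg heavier than the others, in any of the three places
- tin_middle_center (a point): centre (half-way up) of the middle tin of the row, the one with y between the other two: closed round tin 64 mm in diameter, 80 mm tall, blue with yellow band, bright lid (fixed on), upright on the mat, z up. Weight 0.19 to 0.75 kg; the heaviest is at least 0.19 kg heavier than the others, in any of the three places
- tin_right_center (a point): centre (half-way up) of the right tin of the row, the one with the smallest y (nearest the tool chest): closed round tin 64 mm in diameter, 80 mm tall, blue with yellow band, bright lid (fixed on), upright on the mat, z up. Weight 0.19 to 0.75 kg; the heaviest is at least 0.19 kg heavier than the others, in any of the three places
- mat: fixed black rubber bench mat, 320 mm (x) by 840 mm (y), 4 mm thick, lying on the bench; origin at the centre of its underside, so its top is 4 mm above the origin
- spray_can: bystander: red spray can with white label and cap, 65 mm in diameter, 200 mm tall, standing behind the mat; origin at the centre of its underside
- oil_filter: bystander: black spin-on oil filter with orange band, 76 mm in diameter, 88 mm tall, standing behind the mat; origin at the centre of its underside
- filter_carton: bystander: white and green carton, 75 x 75 mm, 100 mm tall, standing behind the mat; origin at the centre of its underside
- socket: bystander: dark impact socket with red band, 28 mm in diameter, 50 mm tall, standing on the far strip of the mat; origin at the centre of its underside
- valve_tool: bystander: small screwdriver-like valve tool with yellow handle, 130 mm long (along its x), 26 mm thick, lying on the near strip of the mat; origin under its middle
- brake_pad: bystander: brake pad, dark backing plate 52 mm (x) by 142 mm (y) with its ears, 16 mm thick, lying at the left end of the mat; origin at the centre of its underside
- weight_hammer: bystander: small hammer with wooden handle, 260 mm long (along its x, head towards +x), head about 85 mm wide and 26 mm high, lying on the bench left of the mat; origin under its middle
Mind the look-alikes: they are no part of the job. What is shaped like the part that bears tin_right_center but purple or red is not meant.

How it is judged:
By the outcome, as a careful person would: the job done as asked, in the order asked, and still so for the second after the job is handed in, while the arm keeps its last pose, push and grip.
It also fails if it takes over 72 s, if anything falls off the work surface, if the arm or the gripper's body presses on something with over 40 N, if the wrist force passes 120 N, or if a joint passes its speed limit or range.

## Working session

There is one attempt and no reset: what is moved stays moved. The work goes in short steps, Python scripts to look and compute and a tool call to move; the robot and the scene stay as the last step left them, time stands still between calls to the robot, and variables do not carry over. Pictures are saved under pics/ and viewed, at most 10 in all, crops included, and the job is handed in when it is done.

Besides the shell and the picture viewer there is one more tool, called after "Emit:" as name(argument=value, ...), one argument or row to a line, values as JSON. apply_moves: Moves the arm, as the interface text tells. Its arguments: {"type":"object","properties":{"rows":{"type":"array"},"fingers":{"type":"number"},"grip_force":{"type":"number"}},"required":["rows"]}

```bash
mkdir -p pics
python3 - <<'E'
from bench import sense,eyes,models
import cv2
s=sense();print({k:s[k] for k in('time','tool_pos','tcp_rot','ft_force','finger_gap')})
for c in('scene','top'):
    p,d=eyes.snapshot(c);cv2.imwrite(f'pics/{c}0.png',p[:,:,::-1])
    for n in('tin_left_center','tin_middle_center','tin_right_center','valve_tool','socket'):
        print(c,n,[(r['xyz'],round(r['confidence'],2)) for r in models.place_of(n,c)][:5])
E
```

```text
{'time': 0.0, 'tool_pos': array([ 262.85783703, -538.75277744,  230.22912862]), 'tcp_rot': array([-1.79895140e+02, -9.70500682e-03,  2.59999508e+01]), 'ft_force': array([-0.29236486, -0.06827336,  0.32276457]), 'finger_gap': 85.25865471820586}
scene tin_left_center [([600.2, 267.4, 43.4], 0.89)]
scene tin_middle_center [([481.2, -5.7, 43.6], 0.96)]
scene tin_right_center [([281.7, -216.3, 39.3], 0.96), ([527.2, -171.9, 44.1], 0.9), ([570.3, -465.9, 44.9], 0.58), ([747.5, 221.1, -5.4], 0.56)]
scene valve_tool [([748.4, 221.7, -3.7], 0.71), ([386.1, 202.3, 2.4], 0.57)]
scene socket [([672.6, 66.7, 4.1], 0.59)]
top tin_left_center [([597.5, 270.1, 41.0], 0.82), ([440.0, 377.6, 4.6], 0.69)]
top tin_middle_center [([488.0, -2.7, 42.8], 0.77), ([440.8, 379.3, 6.0], 0.29)]
top tin_right_center [([532.3, -171.1, 46.0], 0.68), ([574.7, -463.1, 38.0], 0.66), ([285.6, -213.4, 40.2], 0.6), ([742.5, 42.5, -0.3], 0.52)]
top valve_tool [([391.5, 205.1, 3.9], 0.66)]
top socket [([672.5, 66.0, 3.0], 0.53), ([528.6, -171.4, 43.5], 0.42)]
```

View pics/scene0.png

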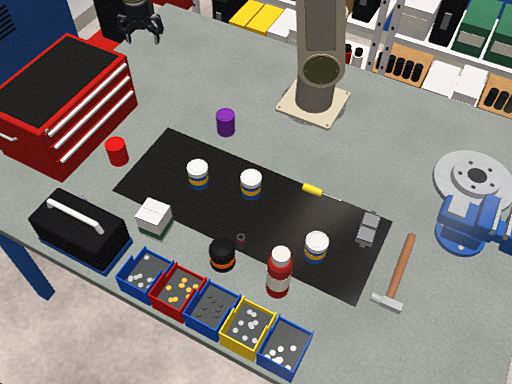

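View pics/top0.png

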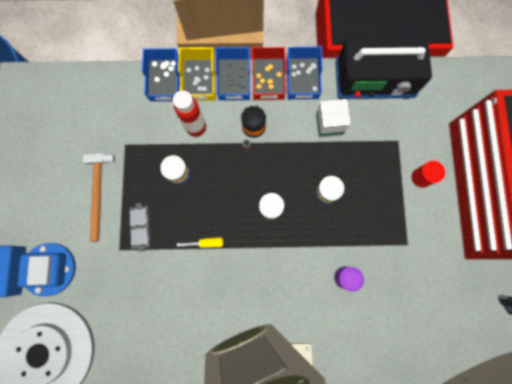

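The left, middle and right tins are at (316,246), (251,184) and (197,173) in the scene picture, and at (174,168), (271,206) and (331,188) in the top one. All three are blue with a yellow band and stand on the mat. The look-alikes are a purple tin at (226,122) and a red one at (117,151) in the scene picture; both are off the mat, so I reject them. I'll check the choice in a close crop.

```bash
cat > h.py <<'E'
from bench import sense,eyes,models
import numpy as np,cv2
from scipy.spatial.transform import Rotation as Ro
def pose():
    s=sense();return np.array(s['tool_pos']),Ro.from_euler('xyz',s['tcp_rot'],degrees=True).as_matrix(),s
def delta(t):
    p,R,s=pose();print('t',round(s['time'],2),'pos',p.round(1),'rot',np.round(s['tcp_rot'],1),'tool delta',(R.T@(np.array(t)-p)).round(1))
E
python3 - <<'E'
from h import *
i=cv2.imread('pics/scene0.png');cv2.imwrite('pics/crop.png',cv2.resize(i[100:280,90:350],None,fx=3,fy=3,interpolation=3))
delta([599,268,230])
eyes.snapshot('top');eyes.snapshot('scene')
for n in('spray_can','oil_filter'):print(n,models.place_of(n,'top')[:2],models.place_of(n,'scene')[:2])
E
```

```text
t 0.6 pos [ 263.1 -539.3  231.3] rot [180.  -0.  26.] tool delta [ 655.8 -578.3    1.3]
spray_can [{'xyz': [743.8, 220.6, -3.2], 'confidence': 0.83}] [{'xyz': [745.9, 221.5, -5.4], 'confidence': 0.93}]
oil_filter [{'xyz': [743.9, 42.9, 0.2], 'confidence': 0.9}] [{'xyz': [742.1, 38.4, -0.4], 'confidence': 0.76}]
```

View pics/crop.png

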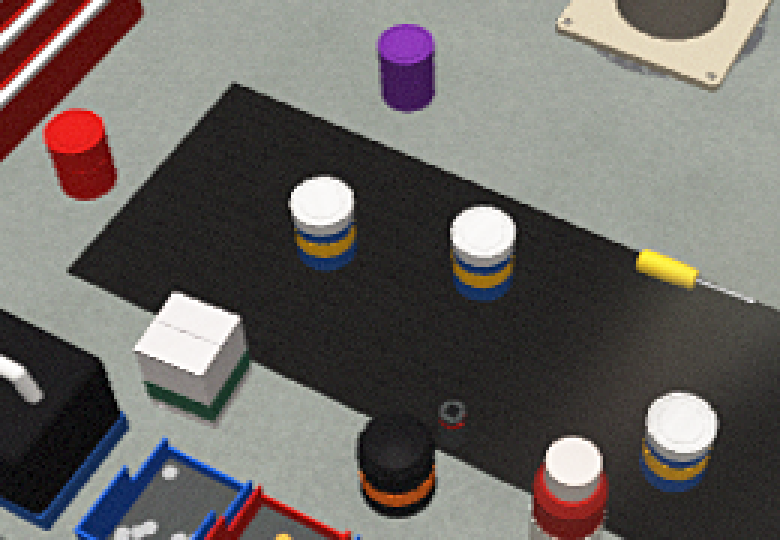

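The crop shows the three blue tins with yellow bands and bright lids at (323,220), (483,250) and (680,440). Red (80,155) and purple (407,65) are not meant. Now I'll move above the left tin.

Emit:
apply_moves(
  rows=[
    [43.7, -38.5, 0, 0, 0, 0],
    [43.7, -38.5, 0, 0, 0, 0],
    [43.7, -38.5, 0, 0, 0, 0],
    [43.7, -38.5, 0, 0, 0, 0],
    [43.7, -38.5, 0, 0, 0, 0],
  ],
  fingers=85,
)

```text
time: 1.52
tool_pos: [375.5, -268.8, 231.5]
tcp_rot: [180.0, -0.0, 26.0]
ft_force: [0.1, -0.2, -0.5]
finger_gap: 85.2
grip_force: 0.0
```

Emit:
apply_moves(
  rows=[
    [43.7, -38.5, 0, 0, 0, 0],
    [43.7, -38.5, 0, 0, 0, 0],
    [43.7, -38.5, 0, 0, 0, 0],
    [43.7, -38.5, 0, 0, 0, 0],
    [43.7, -38.5, 0, 0, 0, 0],
  ],
)

```text
time: 2.15
tool_pos: [487.6, 0.2, 231.7]
tcp_rot: [180.0, -0.1, 26.0]
ft_force: [0.7, -1.4, 0.4]
finger_gap: 84.8
grip_force: 0.0
```

Emit:
apply_moves(
  rows=[
    [43.7, -38.5, 0, 0, 0, 0],
    [43.7, -38.5, 0, 0, 0, 0],
    [43.7, -38.5, 0, 0, 0, 0],
    [43.7, -38.5, 0, 0, 0, 0],
    [43.7, -38.5, 0, 0, 0, 0],
  ],
)

```text
time: 2.78
tool_pos: [599.6, 269.1, 231.4]
tcp_rot: [180.0, -0.0, 26.0]
ft_force: [0.4, -1.5, 1.0]
finger_gap: 84.8
grip_force: 0.0
```

```bash
cat >> h.py <<'E'
def lid(g,name):
    p,R,s=pose();im,d=eyes.snapshot('wrist');c=eyes.get_calibration('wrist')
    K=np.array(c['intrinsics']);M=np.array(c['mount'])
    v,u=np.nonzero(d>0);z=d[v,u]
    P=np.c_[(u-K[0,2])/K[0,0]*z,(v-K[1,2])/K[1,1]*z,z]
    P=(P@M[:3,:3].T+M[:3,3])@R.T+p
    k=(np.abs(P[:,2]-84)<7)&(np.hypot(P[:,0]-g[0],P[:,1]-g[1])<50)
    Q=P[k]
    if len(Q)<50: print('few',len(Q));return
    (cx,cy),r=cv2.minEnclosingCircle(Q[:,:2].astype(np.float32))
    print('lid',len(Q),'centroid',Q.mean(0).round(1),'circ',round(cx,1),round(cy,1),'r',round(r,1))
    print('net',[(np.round(q['xyz'],1),round(q['confidence'],2)) for q in models.place_of(name,'wrist')][:3])
    delta([cx,cy,33])
    return im
E
python3 - <<'E'
from h import *
im=lid((599,268),'tin_left_center')
if im is None: im,_=eyes.snapshot('wrist')
cv2.imwrite('pics/w1.png',im[:,:,::-1])
E
```

```text
lid 3802 centroid [596.7 271.   82.6] circ 596.0 270.4 r 32.9
net [(array([528.8, 507.5,  -1.4]), 0.16)]
t 2.88 pos [599.  272.2 228.8] rot [-1.799e+02  1.000e-01  2.630e+01] tool delta [ -3.1   0.6 195.8]
```

View pics/w1.png

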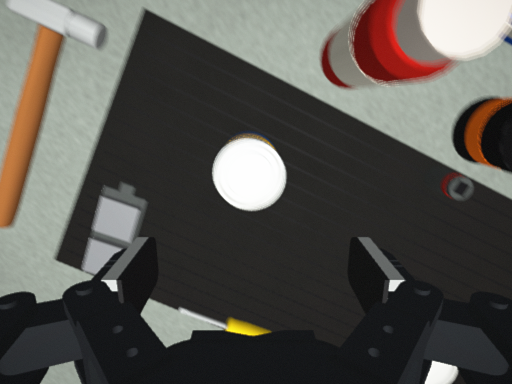

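Left tin lid is at pixel (250,173), clear of the spray can. Descending.

Emit:
apply_moves(
  rows=[
    [-2, 0, 40, 0, 0, 0],
    [0, 0, 40, 0, 0, 0],
    [0, 0, 30, 0, 0, 0],
    [0, 0, 0, 0, 0, 0],
    [0, 0, 0, 0, 0, 0],
  ],
)

```text
time: 3.5
tool_pos: [598.0, 266.3, 123.0]
tcp_rot: [180.0, -0.1, 26.0]
ft_force: [0.5, 0.3, 0.7]
finger_gap: 85.3
grip_force: 0.0
```

Run:
```python
from h import *
lid((597,269),'tin_left_center')
```

```text
lid 8861 centroid [597.1 271.1  82.6] circ 595.7 270.9 r 33.1
net []
t 3.6 pos [598.7 266.6 123.9] rot [180.   -0.2  26. ] tool delta [-1.1 -5.2 90.9]
```

Emit:
apply_moves(
  rows=[
    [0, -3.5, 10, 0, 0, 0],
    [0, 0, 20, 0, 0, 0],
    [0, 0, 20, 0, 0, 0],
    [0, 0, 20, 0, 0, 0],
    [0, 0, 20, 0, 0, 0],
  ],
)

```text
time: 4.22
tool_pos: [595.1, 269.2, 29.1]
tcp_rot: [-180.0, 0.1, 26.0]
ft_force: [0.6, 0.4, -0.6]
finger_gap: 84.9
grip_force: 0.0
```

Emit:
apply_moves(
  rows=[
    [0, 0, 0, 0, 0, 0],
    [0, 0, 0, 0, 0, 0],
    [0, 0, 0, 0, 0, 0],
    [0, 0, 0, 0, 0, 0],
    [0, 0, 0, 0, 0, 0],
  ],
  fingers=55,
  grip_force=45,
)

```text
time: 4.85
tool_pos: [595.9, 269.5, 31.7]
tcp_rot: [-180.0, -0.0, 26.0]
ft_force: [-0.4, 0.1, -1.4]
finger_gap: 63.3
grip_force: 49.6
```

Emit:
apply_moves(
  rows=[
    [0, 0, -5, 0, 0, 0],
    [0, 0, -12, 0, 0, 0],
    [0, 0, -15, 0, 0, 0],
    [0, 0, -12, 0, 0, 0],
    [0, 0, -6, 0, 0, 0],
  ],
)

```text
time: 5.48
tool_pos: [596.5, 269.7, 83.2]
tcp_rot: [180.0, -0.1, 26.0]
ft_force: [0.1, 1.2, -1.9]
finger_gap: 63.7
grip_force: 49.7
```

Emit:
apply_moves(
  rows=[
    [0, 0, 0, 0, 0, 0],
    [0, 0, 0, 0, 0, 0],
    [0, 0, 0, 0, 0, 0],
    [0, 0, 0, 0, 0, 0],
    [0, 0, 0, 0, 0, 0],
  ],
)

```text
time: 6.1
tool_pos: [595.6, 269.4, 81.0]
tcp_rot: [-180.0, 0.0, 26.0]
ft_force: [-1.1, 0.8, -2.0]
finger_gap: 63.6
grip_force: 49.7
```

```bash
cat >> h.py <<'E'
def heft():
    F=[]
    for i in range(10): eyes.snapshot('wrist');F.append(sense()['ft_force'])
    F=np.array(F);s=sense();print('F',F.mean(0).round(2),'sd',F.std(0).round(2),s['tool_pos'].round(1),s['tcp_rot'].round(1),s['finger_gap'],s['grip_force'],s['time'])
E
python3 -c "
from h import *
heft()"
```

```text
F [ 0.04 -0.01 -2.29] sd [0.33 0.54 0.5 ] [595.7 269.4  81.3] [180.  -0.  26.] 63.51596760430597 49.70931897754781 6.6
```

Left is about 2.3 N. Setting it back down.

Emit:
apply_moves(
  rows=[
    [0, 0, 15, 0, 0, 0],
    [0, 0, 15, 0, 0, 0],
    [0, 0, 10, 0, 0, 0],
    [0, 0, 5, 0, 0, 0],
    [0, 0, 3, 0, 0, 0],
  ],
)

```text
time: 7.22
tool_pos: [595.7, 269.4, 32.9]
tcp_rot: [-180.0, 0.0, 26.0]
ft_force: [0.2, -0.2, -2.1]
finger_gap: 63.5
grip_force: 49.7
```

Emit:
apply_moves(
  rows=[
    [0, 0, 1, 0, 0, 0],
    [0, 0, 1, 0, 0, 0],
    [0, 0, 0, 0, 0, 0],
    [0, 0, 0, 0, 0, 0],
    [0, 0, 0, 0, 0, 0],
  ],
)

```text
time: 7.85
tool_pos: [595.8, 269.4, 31.5]
tcp_rot: [180.0, -0.0, 26.0]
ft_force: [-0.1, -0.0, -1.9]
finger_gap: 63.5
grip_force: 49.7
```

```bash
python3 -c "
from h import *
heft()"
```

```text
F [-0.2   0.3  -2.12] sd [0.65 0.49 0.51] [595.7 269.4  31.3] [-180.    0.   26.] 63.535434369361056 49.72790141851874 8.35
```

Emit:
apply_moves(
  rows=[
    [0, 0, 0.5, 0, 0, 0],
    [0, 0, 0.5, 0, 0, 0],
    [0, 0, 0, 0, 0, 0],
    [0, 0, 0, 0, 0, 0],
    [0, 0, 0, 0, 0, 0],
  ],
)

```text
time: 8.98
tool_pos: [595.7, 269.4, 30.3]
tcp_rot: [-180.0, 0.0, 26.0]
ft_force: [0.4, -0.0, -1.7]
finger_gap: 63.6
grip_force: 49.7
```

```bash
python3 -c "
from h import *
heft()"
```

```text
F [ 0.1   0.09 -2.36] sd [0.51 0.37 0.45] [595.7 269.4  30.3] [-180.   -0.   26.] 63.4452444646606 49.729577676043846 9.475
```

Emit:
apply_moves(
  rows=[
    [0, 0, 0.5, 0, 0, 0],
    [0, 0, 0.5, 0, 0, 0],
    [0, 0, 0, 0, 0, 0],
    [0, 0, 0, 0, 0, 0],
    [0, 0, 0, 0, 0, 0],
  ],
)

```text
time: 10.1
tool_pos: [595.9, 269.5, 29.6]
tcp_rot: [180.0, -0.0, 26.0]
ft_force: [-0.7, 0.0, 3.9]
finger_gap: 63.9
grip_force: 50.0
```

```bash
python3 -c "
from h import *
heft()"
```

```text
F [-1.35 -0.48  4.55] sd [0.47 0.47 0.73] [595.9 269.5  29.7] [-180.   -0.   26.] 63.460238454414494 50.2038179920055 10.6
```

Contact felt. Releasing, then rising.

Emit:
apply_moves(
  rows=[
    [0, 0, -0.5, 0, 0, 0],
    [0, 0, 0, 0, 0, 0],
    [0, 0, 0, 0, 0, 0],
    [0, 0, 0, 0, 0, 0],
    [0, 0, 0, 0, 0, 0],
  ],
  fingers=85,
)

```text
time: 11.22
tool_pos: [595.7, 269.4, 29.7]
tcp_rot: [180.0, 0.0, 26.0]
ft_force: [-0.2, -0.6, -0.3]
finger_gap: 85.1
grip_force: 0.0
```

Emit:
apply_moves(
  rows=[
    [0, 0, -10, 0, 0, 0],
    [0, 0, -20, 0, 0, 0],
    [0, 0, -40, 0, 0, 0],
    [0, 0, -45, 0, 0, 0],
    [0, 0, -45, 0, 0, 0],
  ],
)

```text
time: 11.85
tool_pos: [595.9, 269.5, 193.3]
tcp_rot: [180.0, -0.1, 26.0]
ft_force: [0.7, -0.1, 0.9]
finger_gap: 85.3
grip_force: 0.0
```

Run:
```python
from h import *
eyes.snapshot('top')
lid((596,270),'tin_left_center')
delta([486,-4,190])
```

```text
lid 4638 centroid [598.1 272.3  82.6] circ 597.5 271.9 r 32.7
net []
t 12.0 pos [598.4 270.4 196.3] rot [179.9  -0.5  26. ] tool delta [ -1.6  -1.9 163.3]
t 12.0 pos [598.4 270.4 196.3] rot [179.9  -0.5  26. ] tool delta [-221.3  197.3    4.4]
```

Emit:
apply_moves(
  rows=[
    [-43.7, 39.5, 0, 0, 0, 0],
    [-43.7, 39.5, 0, 0, 0, 0],
    [-43.7, 39.5, 0, 0, 0, 0],
    [-43.7, 39.5, 0, 0, 0, 0],
    [-43.7, 39.5, 0, 0, 0, 0],
  ],
)

```text
time: 12.62
tool_pos: [484.5, -5.4, 189.5]
tcp_rot: [-180.0, 0.0, 26.0]
ft_force: [0.4, -1.2, 1.0]
finger_gap: 85.2
grip_force: 0.0
```

Emit:
apply_moves(
  rows=[
    [0, 0, 30, 0, 0, 0],
    [0, 0, 30, 0, 0, 0],
    [0, 0, 10, 0, 0, 0],
    [0, 0, 0, 0, 0, 0],
    [0, 0, 0, 0, 0, 0],
  ],
)

```text
time: 13.25
tool_pos: [486.8, -3.7, 121.1]
tcp_rot: [179.9, -0.1, 26.0]
ft_force: [-0.5, -0.3, 0.3]
finger_gap: 84.8
grip_force: 0.0
```

Run:
```python
from h import *
eyes.snapshot('wrist')
for i in range(3):lid((486,-4),'tin_middle_center')
```

```text
lid 8935 centroid [485.4  -2.7  82.6] circ 484.3 -3.4 r 33.0
net []
t 13.4 pos [486.7  -3.8 121. ] rot [ 1.799e+02 -1.000e-01  2.600e+01] tool delta [-2.2 -1.6 88. ]
lid 8978 centroid [485.4  -2.8  82.6] circ 484.0 -3.5 r 33.2
net [(array([ 530.4, -172.2,   43. ]), 0.66)]
t 13.5 pos [486.4  -3.8 120.5] rot [ 1.8e+02 -1.0e-01  2.6e+01] tool delta [-2.1 -1.4 87.5]
lid 9027 centroid [485.4  -2.8  82.6] circ 484.1 -3.1 r 32.9
net []
t 13.6 pos [486.2  -3.9 120.2] rot [180.  -0.  26.] tool delta [-1.5 -1.6 87.2]
```

Emit:
apply_moves(
  rows=[
    [-1, -1, 10, 0, 0, 0],
    [0, 0, 20, 0, 0, 0],
    [0, 0, 20, 0, 0, 0],
    [0, 0, 20, 0, 0, 0],
    [0, 0, 18, 0, 0, 0],
  ],
)

```text
time: 14.22
tool_pos: [484.0, -3.3, 30.3]
tcp_rot: [-180.0, 0.0, 26.0]
ft_force: [-0.2, -0.5, -0.1]
finger_gap: 85.4
grip_force: 0.0
```

Emit:
apply_moves(
  rows=[
    [0, 0, 0, 0, 0, 0],
    [0, 0, 0, 0, 0, 0],
    [0, 0, 0, 0, 0, 0],
    [0, 0, 0, 0, 0, 0],
    [0, 0, 0, 0, 0, 0],
  ],
  fingers=55,
)

```text
time: 14.85
tool_pos: [484.6, -3.4, 32.0]
tcp_rot: [180.0, -0.0, 26.0]
ft_force: [-0.5, -0.7, -3.3]
finger_gap: 63.5
grip_force: 50.1
```

Emit:
apply_moves(
  rows=[
    [0, 0, -5, 0, 0, 0],
    [0, 0, -12, 0, 0, 0],
    [0, 0, -15, 0, 0, 0],
    [0, 0, -12, 0, 0, 0],
    [0, 0, -6, 0, 0, 0],
  ],
)

```text
time: 15.48
tool_pos: [485.4, -3.5, 83.4]
tcp_rot: [179.9, -0.1, 26.0]
ft_force: [0.6, -0.6, -3.8]
finger_gap: 63.1
grip_force: 50.3
```

Emit:
apply_moves(
  rows=[
    [0, 0, 0, 0, 0, 0],
    [0, 0, 0, 0, 0, 0],
    [0, 0, 0, 0, 0, 0],
    [0, 0, 0, 0, 0, 0],
    [0, 0, 0, 0, 0, 0],
  ],
)

```text
time: 16.1
tool_pos: [484.4, -3.4, 81.5]
tcp_rot: [-180.0, 0.0, 26.0]
ft_force: [-0.8, 0.5, -3.1]
finger_gap: 63.6
grip_force: 50.3
```

```bash
python3 -c "
from h import *
heft()"
```

```text
F [ 0.22  0.08 -3.19] sd [0.61 0.53 0.46] [484.6  -3.4  81.8] [180.  -0.  26.] 63.92558107541016 50.330284167139325 16.6
```

Middle is about 3.2 N. Setting it back.

Emit:
apply_moves(
  rows=[
    [0, 0, 15, 0, 0, 0],
    [0, 0, 15, 0, 0, 0],
    [0, 0, 10, 0, 0, 0],
    [0, 0, 6, 0, 0, 0],
    [0, 0, 3, 0, 0, 0],
  ],
)

```text
time: 17.23
tool_pos: [484.4, -3.4, 32.3]
tcp_rot: [-180.0, 0.0, 26.0]
ft_force: [0.1, -0.0, -2.3]
finger_gap: 63.9
grip_force: 50.4
```

Emit:
apply_moves(
  rows=[
    [0, 0, 1, 0, 0, 0],
    [0, 0, 1, 0, 0, 0],
    [0, 0, 0.5, 0, 0, 0],
    [0, 0, 0, 0, 0, 0],
    [0, 0, 0, 0, 0, 0],
  ],
)

```text
time: 17.85
tool_pos: [485.1, -3.5, 31.1]
tcp_rot: [180.0, -0.1, 26.0]
ft_force: [-2.0, -0.1, 6.1]
finger_gap: 63.5
grip_force: 51.1
```

```bash
python3 -c "
from h import *
heft()"
```

```text
F [-2.37  0.62  6.1 ] sd [0.34 0.42 0.37] [485.1  -3.4  31.1] [ 1.8e+02 -1.0e-01  2.6e+01] 63.90956199092701 51.146427272760775 18.35
```

Emit:
apply_moves(
  rows=[
    [0, 0, -0.7, 0, 0, 0],
    [0, 0, 0, 0, 0, 0],
    [0, 0, 0, 0, 0, 0],
    [0, 0, 0, 0, 0, 0],
    [0, 0, 0, 0, 0, 0],
  ],
  fingers=85,
)

```text
time: 18.98
tool_pos: [484.5, -3.4, 30.9]
tcp_rot: [-180.0, 0.0, 26.0]
ft_force: [-0.7, 0.4, -0.1]
finger_gap: 85.3
grip_force: 0.0
```

Emit:
apply_moves(
  rows=[
    [0, 0, -10, 0, 0, 0],
    [0, 0, -20, 0, 0, 0],
    [0, 0, -40, 0, 0, 0],
    [0, 0, -45, 0, 0, 0],
    [0, 0, -45, 0, 0, 0],
  ],
)

```text
time: 19.6
tool_pos: [484.4, -3.4, 193.2]
tcp_rot: [180.0, -0.0, 26.0]
ft_force: [1.0, -0.0, 0.2]
finger_gap: 85.1
grip_force: 0.0
```

Emit:
apply_moves(
  rows=[
    [-6.6, 34.2, 0, 0, 0, 0],
    [-6.6, 34.2, 0, 0, 0, 0],
    [-6.6, 34.2, 0, 0, 0, 0],
    [-6.6, 34.2, 0, 0, 0, 0],
    [-6.6, 34.2, 0, 0, 0, 0],
  ],
)

```text
time: 20.23
tool_pos: [530.2, -172.8, 191.9]
tcp_rot: [180.0, -0.0, 26.0]
ft_force: [0.7, -0.3, 0.4]
finger_gap: 85.1
grip_force: 0.0
```

Emit:
apply_moves(
  rows=[
    [0, 0, 30, 0, 0, 0],
    [0, 0, 30, 0, 0, 0],
    [0, 0, 10, 0, 0, 0],
    [0, 0, 0, 0, 0, 0],
    [0, 0, 0, 0, 0, 0],
  ],
)

```text
time: 20.85
tool_pos: [530.8, -171.9, 122.8]
tcp_rot: [179.9, -0.1, 26.0]
ft_force: [1.1, 1.7, -0.3]
finger_gap: 84.9
grip_force: 0.0
```

Run:
```python
from h import *
eyes.snapshot('wrist')
for i in range(3):lid((530,-171),'tin_right_center')
```

```text
lid 8860 centroid [ 531.1 -170.7   82.6] circ 530.1 -171.2 r 33.0
net []
t 21.0 pos [ 530.7 -171.8  122.4] rot [ 1.799e+02 -1.000e-01  2.600e+01] tool delta [-0.4 -0.9 89.4]
lid 8899 centroid [ 531.1 -170.7   82.6] circ 530.0 -171.1 r 32.9
net []
t 21.1 pos [ 530.4 -171.7  121.9] rot [ 1.799e+02 -1.000e-01  2.600e+01] tool delta [-0.1 -0.8 88.9]
lid 8954 centroid [ 531.1 -170.7   82.6] circ 530.2 -171.5 r 32.9
net []
t 21.2 pos [ 530.1 -171.7  121.4] rot [180.  -0.  26.] tool delta [ 0.1 -0.2 88.4]
```

Emit:
apply_moves(
  rows=[
    [0, -0.5, 15, 0, 0, 0],
    [0, 0, 25, 0, 0, 0],
    [0, 0, 25, 0, 0, 0],
    [0, 0, 23, 0, 0, 0],
    [0, 0, 0, 0, 0, 0],
  ],
)

```text
time: 21.82
tool_pos: [527.1, -170.0, 29.7]
tcp_rot: [-179.7, 0.2, 26.0]
ft_force: [-0.3, -0.2, -0.1]
finger_gap: 84.9
grip_force: 0.0
```

Emit:
apply_moves(
  rows=[
    [0, 0, 0, 0, 0, 0],
    [0, 0, 0, 0, 0, 0],
    [0, 0, 0, 0, 0, 0],
    [0, 0, 0, 0, 0, 0],
    [0, 0, 0, 0, 0, 0],
  ],
  fingers=55,
  grip_force=55,
)

```text
time: 22.45
tool_pos: [530.7, -171.7, 34.3]
tcp_rot: [179.9, -0.1, 26.0]
ft_force: [0.3, -1.2, 5.9]
finger_gap: 64.0
grip_force: 62.8
```

Emit:
apply_moves(
  rows=[
    [0, 0, -5, 0, 0, 0],
    [0, 0, -12, 0, 0, 0],
    [0, 0, -15, 0, 0, 0],
    [0, 0, -12, 0, 0, 0],
    [0, 0, -6, 0, 0, 0],
  ],
)

```text
time: 23.08
tool_pos: [530.3, -171.4, 84.5]
tcp_rot: [179.9, -0.1, 26.0]
ft_force: [-0.9, -1.0, -7.6]
finger_gap: 63.5
grip_force: 62.5
```

Emit:
apply_moves(
  rows=[
    [0, 0, 0, 0, 0, 0],
    [0, 0, 0, 0, 0, 0],
    [0, 0, 0, 0, 0, 0],
    [0, 0, 0, 0, 0, 0],
    [0, 0, 0, 0, 0, 0],
  ],
)

```text
time: 23.7
tool_pos: [529.5, -171.1, 82.8]
tcp_rot: [-180.0, 0.0, 26.0]
ft_force: [-0.3, -0.2, -6.8]
finger_gap: 63.8
grip_force: 62.5
```

```bash
python3 -c "
from h import *
heft()"
```

```text
F [ 0.07 -0.21 -7.15] sd [0.45 0.54 0.41] [ 529.7 -171.1   83. ] [180.  -0.  26.] 63.49897050474536 62.44984170421958 24.2
```

The right tin is clearly the heaviest at about 7.1 N. I'll set it back as asked before the final lift.

Emit:
apply_moves(
  rows=[
    [0, 0, 15, 0, 0, 0],
    [0, 0, 15, 0, 0, 0],
    [0, 0, 10, 0, 0, 0],
    [0, 0, 5, 0, 0, 0],
    [0, 0, 2, 0, 0, 0],
  ],
)

```text
time: 24.82
tool_pos: [529.5, -171.1, 35.6]
tcp_rot: [-180.0, 0.0, 26.0]
ft_force: [0.4, -0.5, -6.6]
finger_gap: 63.7
grip_force: 62.4
```

Emit:
apply_moves(
  rows=[
    [0, 0, 0.5, 0, 0, 0],
    [0, 0, 0.5, 0, 0, 0],
    [0, 0, 0.5, 0, 0, 0],
    [0, 0, 0, 0, 0, 0],
    [0, 0, 0, 0, 0, 0],
  ],
)

```text
time: 25.45
tool_pos: [529.7, -171.1, 34.6]
tcp_rot: [180.0, -0.0, 26.0]
ft_force: [0.0, -0.1, -6.9]
finger_gap: 63.7
grip_force: 62.4
```

```bash
python3 -c "
from h import *
heft()"
```

```text
F [-0.08  0.08 -6.83] sd [0.53 0.4  0.52] [ 529.6 -171.1   34.5] [-180.    0.   26.] 63.75976114337555 62.43033170700073 25.95
```

Emit:
apply_moves(
  rows=[
    [0, 0, 0.4, 0, 0, 0],
    [0, 0, 0.4, 0, 0, 0],
    [0, 0, 0.4, 0, 0, 0],
    [0, 0, 0, 0, 0, 0],
    [0, 0, 0, 0, 0, 0],
  ],
)

```text
time: 26.58
tool_pos: [529.7, -171.1, 34.4]
tcp_rot: [180.0, -0.0, 26.0]
ft_force: [-5.9, 2.8, 6.2]
finger_gap: 63.5
grip_force: 63.5
```

```bash
python3 -c "
from h import *
heft()"
```

```text
F [-6.53  2.67  5.92] sd [0.38 0.46 0.35] [ 529.7 -171.1   34.4] [180.  -0.  26.] 63.44948205805727 63.49922239780426 27.075
```

Emit:
apply_moves(
  rows=[
    [0, 0, -0.5, 0, 0, 0],
    [0, 0, 0, 0, 0, 0],
    [0, 0, 0, 0, 0, 0],
    [0, 0, 0, 0, 0, 0],
    [0, 0, 0, 0, 0, 0],
  ],
  fingers=85,
)

```text
time: 27.7
tool_pos: [529.7, -171.1, 33.7]
tcp_rot: [180.0, 0.0, 26.0]
ft_force: [0.5, -0.2, 0.4]
finger_gap: 84.8
grip_force: 0.0
```

Emit:
apply_moves(
  rows=[
    [0, 0, 0, 0, 0, 0],
    [0, 0, 0, 0, 0, 0],
    [0, 0, 0, 0, 0, 0],
    [0, 0, 0, 0, 0, 0],
    [0, 0, 0, 0, 0, 0],
  ],
)

```text
time: 28.32
tool_pos: [529.6, -171.1, 33.8]
tcp_rot: [180.0, 0.0, 26.0]
ft_force: [0.8, 0.6, -0.4]
finger_gap: 85.1
grip_force: 0.0
```

Emit:
apply_moves(
  rows=[
    [0, 0, 0, 0, 0, 0],
    [0, 0, 0, 0, 0, 0],
    [0, 0, 0, 0, 0, 0],
    [0, 0, 0, 0, 0, 0],
    [0, 0, 0, 0, 0, 0],
  ],
  fingers=55,
)

```text
time: 28.95
tool_pos: [530.0, -171.3, 34.2]
tcp_rot: [180.0, -0.0, 26.0]
ft_force: [-1.3, -0.3, 5.3]
finger_gap: 63.6
grip_force: 62.5
```

Emit:
apply_moves(
  rows=[
    [0, 0, -5, 0, 0, 0],
    [0, 0, -12, 0, 0, 0],
    [0, 0, -18, 0, 0, 0],
    [0, 0, -20, 0, 0, 0],
    [0, 0, -20, 0, 0, 0],
  ],
)

```text
time: 29.58
tool_pos: [530.1, -171.3, 110.9]
tcp_rot: [179.9, -0.0, 26.0]
ft_force: [0.1, 0.4, -6.8]
finger_gap: 63.8
grip_force: 62.4
```

Emit:
apply_moves(
  rows=[
    [0, 0, -20, 0, 0, 0],
    [0, 0, -20, 0, 0, 0],
    [0, 0, -18, 0, 0, 0],
    [0, 0, -12, 0, 0, 0],
    [0, 0, -5, 0, 0, 0],
  ],
)

```text
time: 30.2
tool_pos: [530.0, -171.3, 184.7]
tcp_rot: [180.0, -0.0, 26.0]
ft_force: [-0.3, 0.1, -6.8]
finger_gap: 63.4
grip_force: 62.4
```

Emit:
apply_moves(
  rows=[
    [0, 0, 0, 0, 0, 0],
    [0, 0, 0, 0, 0, 0],
    [0, 0, 0, 0, 0, 0],
    [0, 0, 0, 0, 0, 0],
    [0, 0, 0, 0, 0, 0],
  ],
)

```text
time: 30.82
tool_pos: [529.6, -171.1, 183.6]
tcp_rot: [-180.0, 0.0, 26.0]
ft_force: [0.5, -0.3, -6.4]
finger_gap: 63.2
grip_force: 62.4
```

Run:
```python
from h import *
heft()
for c in('top','scene'):
    p,d=eyes.snapshot(c);cv2.imwrite(f'pics/{c}9.png',p[:,:,::-1])
    for n in('tin_left_center','tin_middle_center','tin_right_center'):print(c,n,[np.round(r['xyz']) for r in models.place_of(n,c)][:4])
```

```text
F [-0.13 -0.13 -7.28] sd [0.3  0.61 0.36] [ 529.7 -171.1  183.8] [180.  -0.  26.] 63.895721526192 62.4120981618762 31.325
top tin_left_center [array([594., 271.,  44.])]
top tin_middle_center [array([489.,  -4.,  42.])]
top tin_right_center [array([ 531., -168.,  191.])]
scene tin_left_center [array([598., 269.,  42.])]
scene tin_middle_center [array([488.,  -6.,  42.])]
scene tin_right_center [array([ 530., -169.,  194.]), array([ 286., -217.,   38.]), array([ 575., -467.,   45.])]
```

View pics/scene9.png

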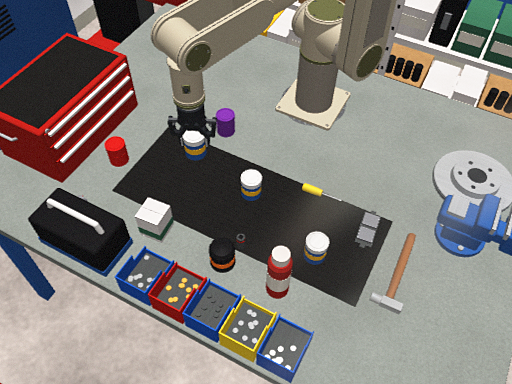

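The right tin is held upright at (194,143), about 150 mm clear of the mat. The other two stand in place at (251,184) and (316,246), and nothing else has moved.

```bash
python3 -c "
from bench import job
print(job.hand_in())"
```

```text
the job is handed in; nothing more can be done
None
```

I hefted the tins left to right: about 2.3 N, 3.2 N and 7.1 N, so the right tin is heaviest. It is held upright about 15 cm above the mat with the other two standing in their places, and the job was handed in at about 31 s.

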